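# Gauge a slat against the flip stop of the trimming jig

### The arm

A 6-joint arm with a two-finger parallel gripper is mounted at the origin on the work surface. World frame = base frame: x ahead of the robot, y to its left, z up, the work surface at z = 0. Lengths are in m, angles in rad, forces in N, time in s.
With the tool pointing down it reaches from about 0.375 to 0.975 m from the base axis. Payload 3.8 kg.
Tool frame: the origin (TCP) lies at the very end of the fingers, on their centre line; the grasp point (between the pads) lies 19 mm behind it; z points along the fingers, y is the line along which they close (so a half turn about z gives the same grasp; the last joint's range is limited). The gripper opens to 85 mm and grips with 20 to 120 N. Pads are 22 mm wide; open, the fingers measure 114 mm over their backs; the gripper's body (76 mm by 85 mm) begins 54 mm behind the grasp point. The pads swing forward as they close: fully open they stand 13 mm farther back than shut.
Start: joints at [1.151, 0.264, 1.604, -0, 1.274, -0.037], TCP at [0.252, 0.626, 0.231] pointing down, gripper open.
Joint ranges: [-2.63, 2.63], [-0.94, 2.18], [0.31, 2.57], [-1.31, 4.45], [0, 2.66], [-2.55, 2.55]. Speed limits (rad/s): [2.57, 2.57, 3.14, 3.14, 3.14, 3.14].

### API

Orientations are given as a rotation vector (axis times angle).
In Python, from workcell import read_state, read_camera, calibration, finish_job gives the robot as it stands.
- The arm moves only by the tool step_arm, never from a script. Its argument "commands" is a list of rows, each an object of numbers: "fingers": the gripper's target within -1 to 1 (shut at 1, half-way at 0, fully open at -1); "dx", "dy", "dz": the shift along the tool's x, y, z in m; "roll": the turn about the tool's z in degrees. In form: [{"fingers": .., "dx": .., "dy": .., "dz": .., "roll": ..}, ...]. A call has 1 to 8 rows; each row is the pose to reach, as a shift and turn from the pose commanded when the call began, along the tool's axes at that moment; what a row does not reach only later rows make up. A row lasts 1/8 s, in which the tool goes at most 62.5 mm and 10.7 degrees, less where a joint would pass 70% of its speed; a pose out of reach is approached as far as the arm can. A call with a gripper value outside its range is refused whole. The fingers move at their own pace and stop on an object; "squeeze" is the grip in N (left out, the last holds). Time passes only in rows, so rows that repeat a pose let the fingers close. It gives the time, the measured TCP pose, the force, the opening and the grip force at its end, in the units of the state.
- read_state(): the state, without advancing time (a new reading comes with each control period).
- read_camera(name): name is "side" or "top" or "wrist"; returns (picture, depth): 480x640x3 uint8, blue, green, red; 480x640 float32, m along the optical axis (not along the pixel's ray), 0 where there is no reading.
- calibration(name): a dict with "intrinsics" (3x3 intrinsics, pixels), "world_to_cam" (4x4, takes a point from world to camera coordinates). Camera axes: x right, y up, looking along -z (the intrinsics and any distortion apply to the point x, -y, -z); pixel columns grow to the right and rows downward; lengths in m; the calibration is good to about 2 mm. A picture is of the moment at which its call begins: read the wrist's pose just before it. calibration takes no time and is no camera call; for the wrist camera it gives the pose at the moment of the call.
- finish_job(): hands the job in; it is judged then, once.
The state is a dict: "time": time; "q": joint angles; "joint_vel": joint speeds; "joint_torque": joint torques, N m; "tool_pos": TCP position; "tcp_rot": TCP orientation; "wrist_force": force on the tool from outside, world axes, zero at the start; "torque": the same for the moment, N m; "width": opening from 0.0 (shut) to 1.0 (fully open); "grip_force": force on a finger pad.
Only numpy, scipy, OpenCV 4.12 (cv2) and the standard library are available. Lean on these libraries where they do the work, as an engineer would, in place of code of your own. Each camera call takes 0.05 s, during which the arm holds its last target. There are 200 camera calls.

### The job

Set the short wooden slat on the trimming jig to length: flip the hinged stop down until it lies fully home on the fence, then push the slat flat against the fence and along it until its end bears squarely on the stop's screw, and keep it pressed there for about a second with a light push of around 6 N (over 15 N would shift the stop). Then flip the stop back up so that it stands clear, leaving the slat where it was gauged, flat along the fence, and leave everything else on the table alone.

Things in the scene. Friction and masses are not known exactly. Their poses are not given: they have to be found in the camera images.
- jig: Trimming jig, fixed to the table. Plywood board, x -140..+120, y -250..+250 mm, 18 mm thick, with an aluminium bar fence, x +30..+60, y -240..+240 mm, its top 58 mm above the table. The slat goes against the fence's face at x = +30 mm. Origin at table height; y runs along the fence, x from the robot's side towards the fence, z up. A dark saw kerf crosses the board at y = 0.
- stop_carriage: The stop's steel saddle, 36 mm (x) by 56 mm (y), clamped on top of the fence at y = +110 to +160 mm of the jig (different every time); carries leaf and screw. Origin on the fence's top, on its centre line; axes as the jig's. Its cheeks, left and right of the leaf's root, rise 22 mm above the fence.
- stop_hinge (a point): Hinge axis of the stop's leaf, 70 mm above the table over the fence's centre line (jig x = +45 mm), mid-width of the leaf; the axis runs along the jig's y. Axes as the jig's.
- stop_tab (a point): Middle of the grip tab near the leaf's free end, 75 mm from the hinge. The leaf is a steel arm 20 mm wide (along y: pinch it so from above) and 12 mm thick, ending 88 mm from the hinge. Down, it lies level from the hinge towards the jig's -x, and a foot plate hangs from it, 21 to 59 mm from the hinge, 12 mm thick along y, to 5 mm above the board, barring the slat's way.
- stop_foot (a point): Centre of the screw where it leaves the foot plate's -y face: with the leaf down, 37 mm from the hinge towards -x, 6 mm towards -y, 29 mm above the table. The brass screw (10 mm diameter) stands out of the face towards -y; its tip is what the slat's end meets. The tip is 2 to 9 mm proud of the face, set differently every time and not measured. The point turns with the leaf.
- stop_leaf (a joint): Leaf angle (rad): 0 = fully down, level on the saddle (hard stop); 1.57 = upright over the fence; 1.75 = end of travel. The tab lies at (-75 cos(angle), 0, +75 sin(angle)) mm from the hinge in the jig's axes. The hinge is stiff (about 3 N at the tab) and stays where it is left. Starts up, at 1.3 to 1.7; above 1.2 counts as up.
- slat: Short wooden slat, 44 (x) by 200 (y) by 22 mm high, 90 to 180 g, loose on the board in front of the fence, 10 to 45 mm clear of it, up to 0.1 rad askew, well short of the stop. Origin at the centre of its underside, y axis roughly along the fence. Flat against the fence, its origin is at x = +8 mm of the jig. (The 300 mm slat beside the jig is another one.)
- slat_end (a point): Centre of the slat's +y end face, 100 mm from its middle and 11 mm above its underside: the end that goes against the stop's screw. Axes as the slat's.
- offcut: Bystander: wooden offcut 50 by 32 by 22 mm on the board's front corner.
- square: Bystander: small try square, 90 mm, on the board behind the fence.
- bowl: Bystander: white bowl, 150 mm across, 60 mm high.
- mug: Bystander: white mug, 80 mm across, 90 mm high.
- glue: Bystander: white glue bottle, 52 mm across, 140 mm high.
- phone: Bystander: phone lying flat, 75 by 150 by 11 mm.
- long_slat: Bystander: wooden slat 44 by 300 by 22 mm on the table.
Not all that is in view belongs to the job. Leave any green or turquoise look-alike of the slat alone.

How it is judged:
By the outcome, as a careful person would: the job done as asked, in the order asked, and still so for the second after the job is handed in, with the robot touching nothing.
It also fails if it takes over 72 s, if anything falls off the work surface, if the arm or the gripper's body presses on something with over 40 N, if the wrist force passes 120 N, or if a joint passes its speed limit or range.

## Working session

There is one attempt and no reset: what is moved stays moved. The work goes in short steps, Python scripts to look and compute and a tool call to move; the robot and the scene stay as the last step left them, time stands still between calls to the robot, and variables do not carry over. Pictures are saved under pics/ and viewed, at most 12 in all, crops included, and the job is handed in when it is done.

Besides the shell and the picture viewer there is one more tool, called after ">>>" by a JSON object that holds its "op" and its "data", one argument or row to a line. step_arm: Moves the arm, as the interface text tells. Its arguments: {"type":"object","properties":{"commands":{"type":"array","items":{"type":"object","properties":{"fingers":{"type":"number"},"dx":{"type":"number"},"dy":{"type":"number"},"dz":{"type":"number"},"roll":{"type":"number"}}}},"squeeze":{"type":"number"}},"required":["commands"]}

```bash
mkdir -p pics; ls; python3 - <<'E'
from workcell import *
import cv2,numpy as np
s=read_state();print(s['time'],s['tool_pos'],s['tcp_rot'],s['wrist_force'],s['width'])
for n in("top","side"):
    p,d=read_camera(n);cv2.imwrite(f"pics/{n}0.png",p);np.savez(f"pics/{n}0.npz",p=p,d=d)
    c=calibration(n);print(n,{k:np.round(v,4).tolist() if not isinstance(v,str) else v for k,v in c.items()}, (d>0).mean())
E
```

```text
pics
0.0 [0.25184616 0.62546833 0.22994261] [-0.59759348 -3.08370624  0.00342663] [0.05803171 0.27636706 0.6009789 ] 1.0020043684094573
top {'intrinsics': [[574.7088, 0.0, 323.2498], [0.0, 574.7088, 239.7442], [0.0, 0.0, 1.0]], 'world_to_cam': [[-0.0093, -0.9999, -0.0054, -0.0062], [0.9972, -0.0096, 0.0737, -0.4893], [-0.0738, -0.0047, 0.9973, -1.6233], [0.0, 0.0, 0.0, 1.0]]} 0.99591796875
side {'intrinsics': [[488.2607, 0.0, 321.0538], [0.0, 488.2607, 256.6861], [0.0, 0.0, 1.0]], 'world_to_cam': [[0.9352, -0.3537, 0.0155, -0.4622], [0.2203, 0.6155, 0.7567, -0.1546], [-0.2772, -0.7043, 0.6536, -1.1003], [0.0, 0.0, 0.0, 1.0]]} 0.9960970052083333
```

View pics/top0.png

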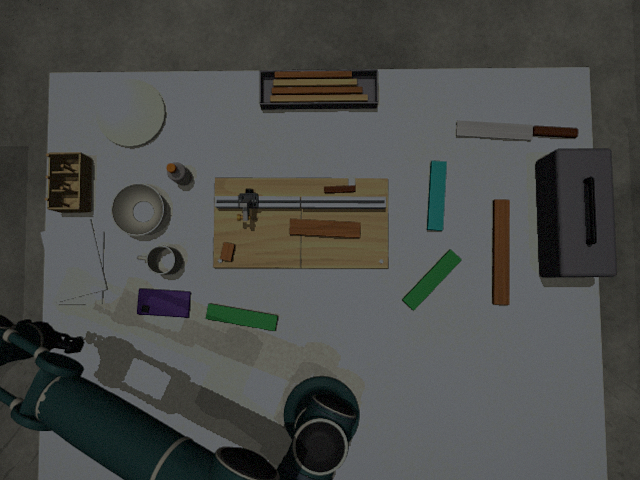

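View pics/side0.png

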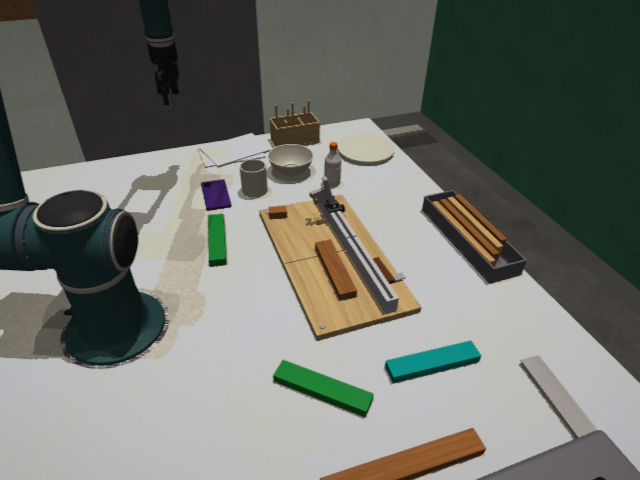

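The top view shows the short brown slat at (325,229) on the jig board (215–389, 178–268), with the fence at row ~203 and the stop at (249,203). In the side view the leaf stands up at (320,190).

Things that could be mistaken for the slat:
- green slats at (242,317) and (432,279)
- turquoise slat at (437,196)
- long brown slat at (501,252), on the table
- box slats at (315,90)
- offcut at (228,251)

I choose (325,229).

```bash
cat > h.py <<'E'
from workcell import *
import cv2,numpy as np
from scipy.spatial.transform import Rotation as R
def ray(c,uv):
    K=np.array(c['intrinsics']);T=np.array(c['world_to_cam'])
    uv=np.atleast_2d(uv).astype(float)
    d=np.c_[(uv[:,0]-K[0,2])/K[0,0],-(uv[:,1]-K[1,2])/K[1,1],-np.ones(len(uv))]
    return -T[:3,:3].T@T[:3,3], d@T[:3,:3]
def plane(c,uv,z):
    o,d=ray(c,uv);return o+d*((z-o[2])/d[:,2])[:,None]
def cloud(c,dep):
    v,u=np.mgrid[:480,:640];o,d=ray(c,np.c_[u.ravel(),v.ravel()])
    P=(o+d*dep.reshape(-1,1)).reshape(480,640,3);P[dep<=0]=np.nan;return P
def proj(c,X):
    K=np.array(c['intrinsics']);T=np.array(c['world_to_cam']);p=np.atleast_2d(X)@T[:3,:3].T+T[:3,3]
    return np.c_[K[0,0]*p[:,0]/-p[:,2]+K[0,2],-K[1,1]*p[:,1]/-p[:,2]+K[1,2]]
E
python3 - <<'E'
from h import *
c=calibration('top');z=np.load('pics/top0.npz');p,d=z['p'],z['d']
hsv=cv2.cvtColor(p,cv2.COLOR_BGR2HSV)
for n,uv in dict(slat=(325,229),board=(300,255),fence=(330,203),offcut=(228,251),table=(450,350)).items(): print(n,hsv[uv[1],uv[0]],cloud(c,d)[uv[1],uv[0]].round(4))
m=np.zeros((480,640),np.uint8);m[170:275,205:400]=(hsv[170:275,205:400,1]>70)*255
m=cv2.morphologyEx(m,cv2.MORPH_CLOSE,np.ones((25,25)))
k=max(cv2.findContours(m,0,1)[0],key=cv2.contourArea);r=cv2.minAreaRect(k);b=cv2.boxPoints(r)
W=plane(c,b,.018);print('board',b,W.round(4),W.mean(0))
roi=np.zeros_like(m);roi[212:245,280:370]=((hsv[212:245,280:370,1]>120)&(hsv[212:245,280:370,0]<14))*255
k=max(cv2.findContours(roi,0,1)[0],key=cv2.contourArea);b=cv2.boxPoints(cv2.minAreaRect(k))
W=plane(c,b,.04);print('slat',b,W.round(4),W.mean(0))
P=cloud(c,d);s=P[180:235,225:275];
i=s[...,2]>.07;print(np.c_[s[i]*1000].round(0)[:60])
E
```

```text
slat [ 14 171  76] [ 0.5181 -0.0162  0.0384]
board [21 71 68] [0.4462 0.0558 0.0189]
fence [107  18  98] [ 0.5898 -0.0309  0.0533]
offcut [ 13 163  80] [0.4582 0.257  0.0433]
table [100  15 103] [ 0.1735 -0.3668  0.0074]
board [[213. 178.]
 [387. 178.]
 [387. 268.]
 [213. 268.]] [[ 0.6707  0.3052  0.018 ]
 [ 0.6655 -0.1959  0.018 ]
 [ 0.4069 -0.1914  0.018 ]
 [ 0.4115  0.3039  0.018 ]] [0.53864867 0.05544458 0.018     ]
slat [[289.6813  234.21445]
 [290.47476 218.74231]
 [359.2938  222.27148]
 [358.50034 237.74362]] [[ 0.5041  0.0836  0.04  ]
 [ 0.548   0.0811  0.04  ]
 [ 0.536  -0.1132  0.04  ]
 [ 0.4923 -0.1103  0.04  ]] [ 0.52009174 -0.01471573  0.04      ]
[[611. 215.  80.]
 [611. 213.  78.]
 [611. 182.  79.]
 [611. 180.  76.]
 [612. 178.  71.]
 [607. 214.  86.]
 [608. 213.  79.]
 [609. 183.  72.]
 [608. 180.  77.]
 [606. 216.  77.]
 [606. 213.  78.]
 [604. 182.  83.]
 [605. 179.  82.]
 [602. 217.  83.]
 [603. 215.  79.]
 [602. 212.  81.]
 [603. 200.  72.]
 [604. 197.  71.]
 [603. 182.  77.]
 [602. 179.  84.]
 [600. 218.  78.]
 [600. 216.  76.]
 [601. 213.  73.]
 [600. 210.  76.]
 [598. 206.  88.]
 [598. 203.  91.]
 [598. 200.  92.]
 [598. 197.  90.]
 [598. 194.  91.]
 [597. 191.  94.]
 [598. 189.  91.]
 [600. 188.  75.]
 [601. 186.  73.]
 [600. 182.  77.]
 [600. 180.  75.]
 [601. 178.  70.]
 [598. 219.  76.]
 [597. 215.  80.]
 [598. 213.  76.]
 [593. 205. 110.]
 [592. 202. 111.]
 [592. 199. 115.]
 [592. 197. 110.]
 [593. 195. 109.]
 [592. 191. 114.]
 [593. 189. 107.]
 [595. 189.  89.]
 [598. 189.  72.]
 [597. 185.  76.]
 [597. 183.  75.]
 [597. 180.  77.]
 [597. 177.  75.]
 [593. 217.  85.]
 [595. 216.  73.]
 [586. 204. 134.]
 [587. 203. 128.]
 [586. 199. 133.]
 [586. 196. 134.]
 [587. 194. 132.]
 [587. 191. 132.]]
```

```bash
python3 - <<'E'
from h import *
s=read_state();Rm=R.from_rotvec(s['tcp_rot']).as_matrix();print(Rm.round(3))
c=calibration('wrist');T=np.array(c['world_to_cam']);o=-T[:3,:3].T@T[:3,3]
print('cam in tool',Rm.T@(o-s['tool_pos']),(Rm.T@T[:3,:3].T).round(3))
print(c['intrinsics'])
yaw=-0.01;print('to target in tool', Rm.T@(np.array([.49,.15,.34])-s['tool_pos']), 'roll needed', np.degrees(np.arctan2(*(Rm.T@[ -np.sin(yaw),np.cos(yaw),0])[:2])))
E
```

```text
[[-0.928  0.374 -0.001]
 [ 0.374  0.928 -0.002]
 [ 0.    -0.002 -1.   ]]
cam in tool [ 0.06919575 -0.00070421 -0.14341939] [[-0.002  0.963  0.27 ]
 [ 1.     0.002 -0.   ]
 [-0.001  0.27  -0.963]]
[[373.00047481   0.         322.8005533 ]
 [  0.         373.00047481 234.85033242]
 [  0.           0.           1.        ]]
to target in tool [-0.39851465 -0.35236953 -0.10923383] roll needed 21.362384002993142
```

>>> {"op": "step_arm", "data": {
  "commands": [
    {"fingers":-1,"dx":-0.05,"dy":-0.045,"dz":-0.03,"roll":-4},
    {"fingers":-1,"dx":-0.09,"dy":-0.09,"dz":-0.07,"roll":-8},
    {"fingers":-1,"dx":-0.13,"dy":-0.13,"dz":-0.07,"roll":-12},
    {"fingers":-1,"dx":-0.17,"dy":-0.17,"dz":-0.07,"roll":-16},
    {"fingers":-1,"dx":-0.21,"dy":-0.21,"dz":-0.07,"roll":-21.4},
    {"fingers":-1,"dx":-0.25,"dy":-0.25,"dz":-0.07,"roll":-21.4},
    {"fingers":-1,"dx":-0.29,"dy":-0.29,"dz":-0.07,"roll":-21.4},
    {"fingers":-1,"dx":-0.33,"dy":-0.33,"dz":-0.07,"roll":-21.4}
  ]
}}

```text
time: 1.1
tool_pos: [0.4351, 0.1949, 0.301]
tcp_rot: [-0.014, -3.141, 0.0]
wrist_force: [1.9, 0.1, -0.3]
width: 1.0
grip_force: 0.0
```

>>> {"op": "step_arm", "data": {
  "commands": [
    {"fingers":-1,"dx":-0.025,"dy":-0.05,"dz":0},
    {"fingers":-1,"dx":-0.05,"dy":-0.1,"dz":0},
    {"fingers":-1,"dx":-0.055,"dy":-0.115,"dz":0},
    {"fingers":-1,"dx":-0.055,"dy":-0.115,"dz":0},
    {"fingers":-1,"dx":-0.055,"dy":-0.115,"dz":0}
  ]
}}

```text
invalid input
```

```bash
cat > snap.py <<'E'
from h import *
import sys,pickle
n,f=sys.argv[1:3];s=read_state();c=calibration(n);p,d=read_camera(n)
cv2.imwrite(f'pics/{f}.png',p);pickle.dump((s,c,p,d),open(f'pics/{f}.pkl','wb'));print(s['time'],s['tool_pos'],s['tcp_rot'],s['wrist_force'])
E
python3 snap.py wrist w1
```

```text
1.1 [0.4351058  0.19489924 0.30096199] [-1.43487888e-02 -3.14145208e+00  1.16588037e-04] [ 1.90361315  0.1498305  -0.26438986]
```

View pics/w1.png

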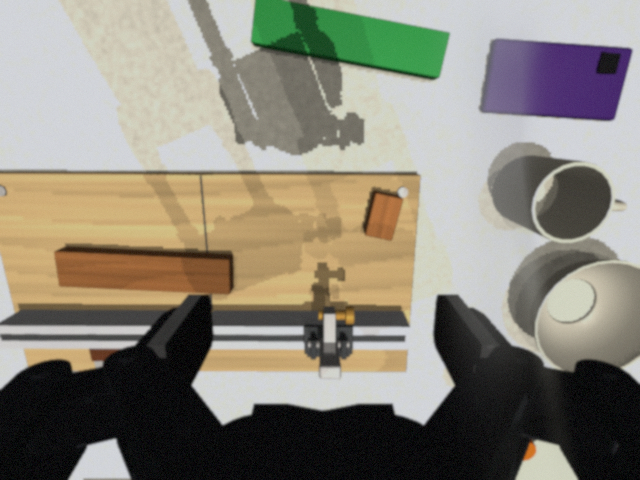

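The wrist view shows the jig: slat with its +y end at (232,273), kerf at (205,210), leaf from (330,310) to its upright end at (330,372), and screw at (345,317). The choice of slat is confirmed. The move was refused, presumably because of the missing roll. This picture serves for measuring anyway.

```bash
cat > meas.py <<'E'
from h import *
import pickle,sys
s,c,p,d=pickle.load(open(f'pics/{sys.argv[1]}.pkl','rb'))
hsv=cv2.cvtColor(p,cv2.COLOR_BGR2HSV);P=cloud(c,d)
def slat():
    m=((hsv[...,0]<16)&(hsv[...,1]>130)&(P[...,2]>.032)&(P[...,2]<.048)).astype(np.uint8)*255
    m=cv2.morphologyEx(m,cv2.MORPH_OPEN,np.ones((3,3)))
    k=max(cv2.findContours(m,0,1)[0],key=cv2.contourArea)
    z=np.nanmedian(P[cv2.erode(m,np.ones((7,7)))>0][:,2])
    W=plane(c,k[:,0],.040)[:,:2].astype(np.float32)*1000
    b=cv2.minAreaRect(W);print('slat z',z,b);print(cv2.boxPoints(b).round(1).tolist())
slat()
if len(sys.argv)>2:
    # fence top edges: z of cloud and brightness profile along columns
    for u in (20,60,100,260,280,380,395):
        col=p[295:350,u].mean(1).astype(int); g=np.diff(col)
        e=[(295+i,int(g[i])) for i in np.where(abs(g)>18)[0]]
        print(u,[(r,v,*(plane(c,(u,r+.5),.058)[0,:2]*1000).round(1)) for r,v in e])
    for v in (190,220,240): # kerf, board +y edge
        row=p[v].mean(1).astype(int)
        print(v,'kerf',190+row[190:220].argmin(),(plane(c,(190+row[190:220].argmin(),v),.018)[0]*1000).round(1))
    m=(P[...,2]>.085)&(P[...,2]<.2)&(np.abs(P[...,1]-.2)<.06)&(P[...,0]>.5)
    Q=P[m]*1000;print('leaf',len(Q))
    for lo in range(85,175,10):
        q=Q[(Q[:,2]>=lo)&(Q[:,2]<lo+10)]
        if len(q): print(lo,q.mean(0).round(1),q.min(0).round(1),q.max(0).round(1))
E
python3 meas.py w1 all
```

```text
slat z 0.04039597743945872 ((521.0732421875, -13.768226623535156), (200.23263549804688, 46.209251403808594), 86.32205200195312)
[[491.6000061035156, -112.19999694824219], [537.7000122070312, -115.19999694824219], [550.5999755859375, 84.69999694824219], [504.3999938964844, 87.5999984741211]]
20 [(np.int64(302), -24, np.float64(550.1), np.float64(-149.6)), (np.int64(303), -28, np.float64(551.4), np.float64(-149.9)), (np.int64(323), 24, np.float64(576.5), np.float64(-155.7)), (np.int64(324), 42, np.float64(577.8), np.float64(-156.0)), (np.int64(325), 41, np.float64(579.1), np.float64(-156.3)), (np.int64(326), 23, np.float64(580.4), np.float64(-156.6)), (np.int64(333), -41, np.float64(589.4), np.float64(-158.7)), (np.int64(334), -46, np.float64(590.7), np.float64(-159.0)), (np.int64(335), -22, np.float64(592.0), np.float64(-159.3)), (np.int64(339), 45, np.float64(597.3), np.float64(-160.5)), (np.int64(340), 39, np.float64(598.6), np.float64(-160.8)), (np.int64(341), 21, np.float64(599.9), np.float64(-161.1))]
60 [(np.int64(302), -23, np.float64(550.6), np.float64(-104.4)), (np.int64(303)
[... 4220 characters left out ...]
), np.float64(277.3)), (np.int64(342), 26, np.float64(606.3), np.float64(277.4))]
190 kerf 201 [430.5  54.9  18. ]
220 kerf 204 [465.9  54.9  18. ]
240 kerf 206 [490.4  54.9  18. ]
leaf 1480
85 [558.8 200.7  90.8] [540.4 188.8  85.2] [590.1 222.5  94.9]
95 [548.9 210.7 100.1] [539.4 188.4  95. ] [587.3 224.3 104.9]
105 [554.  199.8 110.8] [537.6 189.1 105.1] [584.4 221.8 115. ]
115 [557.4 199.3 120. ] [537.5 189.2 115. ] [580.6 208.3 124.9]
125 [575.3 198.6 128.7] [569.8 189.3 125. ] [578.8 208.8 134.9]
135 [573.1 199.  140.3] [571.7 189.5 135.5] [575.1 208.4 145. ]
145 [571.9 199.3 152.3] [569.1 189.6 145.3] [580.  208.9 155. ]
155 [576.4 198.8 155.9] [568.9 189.6 155.1] [581.3 208.5 157.6]
```

>>> {"op": "step_arm", "data": {
  "commands": [
    {"fingers":-0.5,"dx":-0.05,"dy":0.002,"dz":0.02,"roll":0},
    {"fingers":-0.5,"dx":-0.1,"dy":0.004,"dz":0.05,"roll":0},
    {"fingers":-0.5,"dx":-0.144,"dy":0.005,"dz":0.08,"roll":0},
    {"fingers":-0.5,"dx":-0.144,"dy":0.005,"dz":0.1,"roll":0},
    {"fingers":-0.5,"dx":-0.144,"dy":0.005,"dz":0.13,"roll":0},
    {"fingers":-0.5,"dx":-0.144,"dy":0.005,"dz":0.155,"roll":0},
    {"fingers":-0.5,"dx":-0.144,"dy":0.005,"dz":0.178,"roll":0},
    {"fingers":-0.5,"dx":-0.144,"dy":0.005,"dz":0.178,"roll":0}
  ],
  "squeeze": 25
}}

```text
time: 2.15
tool_pos: [0.576, 0.2001, 0.1208]
tcp_rot: [-0.014, -3.136, 0.003]
wrist_force: [-0.1, -0.1, 0.4]
width: 0.747
grip_force: 0.0
```

```bash
python3 snap.py side s2 && python3 - <<'E'
import cv2
p=cv2.imread('pics/s2.png')[130:290,240:440];cv2.imwrite('pics/s2c.png',cv2.resize(p,None,fx=3.5,fy=3.5,interpolation=2))
E
```

```text
2.15 [0.5759902  0.20005659 0.12077794] [-1.39650618e-02 -3.13600297e+00  2.50225966e-03] [-0.10130752 -0.14470496  0.40384148]
```

View pics/s2c.png

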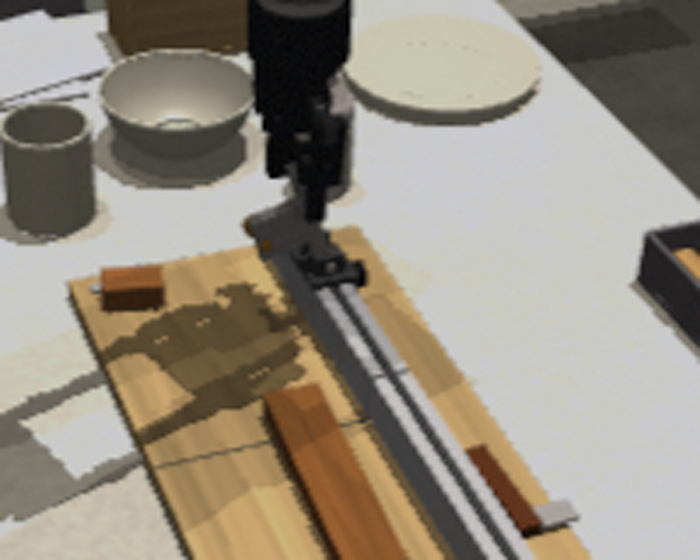

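The crop shows the fingers at (310,190) straddling the upright leaf, with the foot plate at (280,225) clear of them. Closing now.

>>> {"op": "step_arm", "data": {
  "commands": [
    {"fingers":1,"dx":0,"dy":0,"dz":0,"roll":0},
    {"fingers":1,"dx":0,"dy":0,"dz":0,"roll":0},
    {"fingers":1,"dx":0,"dy":0,"dz":0,"roll":0},
    {"fingers":1,"dx":0,"dy":0,"dz":0,"roll":0},
    {"fingers":1,"dx":0,"dy":0,"dz":0,"roll":0},
    {"fingers":1,"dx":0,"dy":0,"dz":0,"roll":0}
  ],
  "squeeze": 25
}}

```text
time: 2.95
tool_pos: [0.5797, 0.1999, 0.1249]
tcp_rot: [0.015, 3.14, -0.001]
wrist_force: [-1.5, -3.9, 6.0]
width: 0.227
grip_force: 26.3
```

```bash
python3 - <<'E'
import numpy as np
h=np.array([.5985,.070]);g=np.array([.577,.1405]);v=g-h;r=np.hypot(*v);t0=np.arctan2(v[1],-v[0]);print(r,t0)
for t in np.linspace(t0,0,13)[1:]:
    q=h+r*np.array([-np.cos(t),np.sin(t)])-g;print(round(t,2),'dx',round(-q[0],4),'dz',round(-q[1],4))
E
```

```text
0.0737054950461633 1.2747911556253053
1.17 dx 0.0074 dz 0.0027
1.06 dx 0.0144 dz 0.0061
0.96 dx 0.021 dz 0.0103
0.85 dx 0.0272 dz 0.0151
0.74 dx 0.0327 dz 0.0206
0.64 dx 0.0377 dz 0.0266
0.53 dx 0.0421 dz 0.0332
0.42 dx 0.0457 dz 0.0401
0.32 dx 0.0485 dz 0.0474
0.21 dx 0.0505 dz 0.055
0.11 dx 0.0518 dz 0.0627
0.0 dx 0.0522 dz 0.0705
```

>>> {"op": "step_arm", "data": {
  "commands": [
    {"fingers":1,"dx":0.009,"dy":0,"dz":0.003,"roll":0},
    {"fingers":1,"dx":0.016,"dy":0,"dz":0.006,"roll":0},
    {"fingers":1,"dx":0.0225,"dy":0,"dz":0.01,"roll":0},
    {"fingers":1,"dx":0.0285,"dy":0,"dz":0.014,"roll":0},
    {"fingers":1,"dx":0.0345,"dy":0,"dz":0.019,"roll":0},
    {"fingers":1,"dx":0.0395,"dy":0,"dz":0.025,"roll":0},
    {"fingers":1,"dx":0.044,"dy":0,"dz":0.031,"roll":0},
    {"fingers":1,"dx":0.048,"dy":0,"dz":0.0375,"roll":0}
  ]
}}

```text
time: 3.95
tool_pos: [0.5323, 0.2005, 0.0871]
tcp_rot: [0.015, 3.139, -0.0]
wrist_force: [1.4, -4.1, 5.6]
width: 0.228
grip_force: 27.4
```

>>> {"op": "step_arm", "data": {
  "commands": [
    {"fingers":1,"dx":0.0035,"dy":0,"dz":0.007,"roll":0},
    {"fingers":1,"dx":0.006,"dy":0,"dz":0.014,"roll":0},
    {"fingers":1,"dx":0.008,"dy":0,"dz":0.0215,"roll":0},
    {"fingers":1,"dx":0.009,"dy":0,"dz":0.029,"roll":0},
    {"fingers":1,"dx":0.0095,"dy":0,"dz":0.034,"roll":0},
    {"fingers":1,"dx":0.0095,"dy":0,"dz":0.0355,"roll":0},
    {"fingers":1,"dx":0.0095,"dy":0,"dz":0.0355,"roll":0}
  ]
}}

```text
time: 4.82
tool_pos: [0.5216, 0.2007, 0.0497]
tcp_rot: [-0.015, -3.142, 0.001]
wrist_force: [1.7, -5.3, 2.4]
width: 0.231
grip_force: 27.6
```

>>> {"op": "step_arm", "data": {
  "commands": [
    {"fingers":1,"dx":0,"dy":0,"dz":0.001,"roll":0},
    {"fingers":1,"dx":0,"dy":0,"dz":0.002,"roll":0},
    {"fingers":1,"dx":0,"dy":0,"dz":0.002,"roll":0}
  ]
}}

```text
time: 5.2
tool_pos: [0.5216, 0.2007, 0.0478]
tcp_rot: [-0.014, -3.141, 0.001]
wrist_force: [0.4, -5.4, 2.9]
width: 0.231
grip_force: 27.8
```

>>> {"op": "step_arm", "data": {
  "commands": [
    {"fingers":1,"dx":0,"dy":0,"dz":0.001,"roll":0},
    {"fingers":1,"dx":0,"dy":0,"dz":0.0015,"roll":0},
    {"fingers":1,"dx":0,"dy":0,"dz":0.0015,"roll":0}
  ]
}}

```text
time: 5.58
tool_pos: [0.5215, 0.2006, 0.0465]
tcp_rot: [-0.015, -3.141, 0.001]
wrist_force: [0.7, -5.6, 5.2]
width: 0.232
grip_force: 28.0
```

>>> {"op": "step_arm", "data": {
  "commands": [
    {"fingers":1,"dx":0,"dy":0,"dz":0.001,"roll":0},
    {"fingers":1,"dx":0,"dy":0,"dz":0.0015,"roll":0},
    {"fingers":1,"dx":0,"dy":0,"dz":0.0015,"roll":0}
  ]
}}

```text
time: 5.95
tool_pos: [0.5216, 0.2007, 0.0462]
tcp_rot: [-0.015, -3.141, 0.001]
wrist_force: [-3.6, -6.6, 13.9]
width: 0.226
grip_force: 29.0
```

```bash
python3 snap.py side s3 && python3 - <<'E'
import cv2
p=cv2.imread('pics/s3.png')[150:260,260:400];cv2.imwrite('pics/s3c.png',cv2.resize(p,None,fx=5,fy=5,interpolation=2))
E
```

```text
5.95 [0.52156036 0.20067093 0.04621299] [-1.46018909e-02 -3.14114691e+00  9.33518484e-04] [-3.59829909 -6.55644009 13.94403975]
```

View pics/s3c.png

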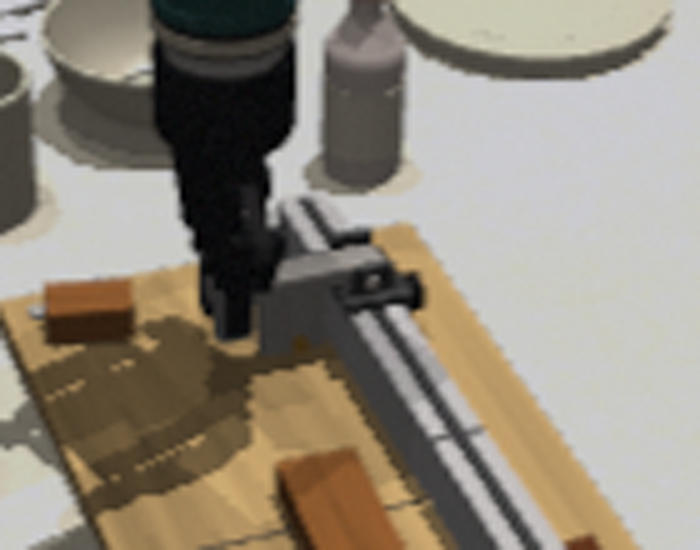

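The leaf lies level at (330,262) with the foot plate down at (300,320) and the screw at (300,343). The z motion has stopped while the force jumped, so it is home. Release and rise.

>>> {"op": "step_arm", "data": {
  "commands": [
    {"fingers":-0.4,"dx":0,"dy":0,"dz":0,"roll":0},
    {"fingers":-0.4,"dx":0,"dy":0,"dz":0,"roll":0},
    {"fingers":-0.4,"dx":0,"dy":0,"dz":0,"roll":0},
    {"fingers":-0.4,"dx":0,"dy":0,"dz":0,"roll":0},
    {"fingers":-0.4,"dx":0,"dy":0,"dz":-0.03,"roll":0},
    {"fingers":-0.4,"dx":0,"dy":0,"dz":-0.08,"roll":0},
    {"fingers":-1,"dx":0.05,"dy":-0.05,"dz":-0.13,"roll":0},
    {"fingers":-1,"dx":0.075,"dy":-0.1,"dz":-0.18,"roll":0}
  ]
}}

```text
time: 7.0
tool_pos: [0.4586, 0.1245, 0.2027]
tcp_rot: [-0.012, -3.141, 0.0]
wrist_force: [0.6, -1.1, 1.1]
width: 1.0
grip_force: 0.0
```

```bash
python3 snap.py wrist w4; python3 meas.py w4; python3 - <<'E'
from h import *
import pickle
s,c,p,d=pickle.load(open('pics/w4.pkl','rb'));P=cloud(c,d)*1000
m=(np.abs(P[...,1]-199)<8)&(P[...,2]>60)&(P[...,2]<100)&(P[...,0]>500)&(P[...,0]<600)
for lo in range(505,600,10):
    q=P[m&(P[...,0]>=lo)&(P[...,0]<lo+10)];print(lo,len(q),np.median(q,0).round(1) if len(q) else '')
E
```

```text
7.0 [0.45864836 0.12452009 0.20267827] [-1.17648595e-02 -3.14060860e+00  1.37044649e-04] [ 0.55143024 -1.09383011  1.09677115]
slat z 0.040465951640839826 ((521.1586303710938, -14.21722412109375), (199.8361358642578, 46.59521484375), 86.38520050048828)
[[491.6000061035156, -112.5], [538.0999755859375, -115.4000015258789], [550.7000122070312, 84.0], [504.20001220703125, 87.0]]
505 201 [511.2 198.7  75.4]
515 234 [520.1 199.   76.6]
525 230 [530.1 198.7  76.7]
535 218 [540.  199.   76.6]
545 214 [549.7 199.   76.6]
555 212 [559.9 198.9  76.6]
565 200 [570.  199.1  76.6]
575 200 [579.9 198.9  76.6]
585 194 [589.8 198.9  76.7]
595 97 [597.5 199.2  76.6]
```

View pics/w4.png

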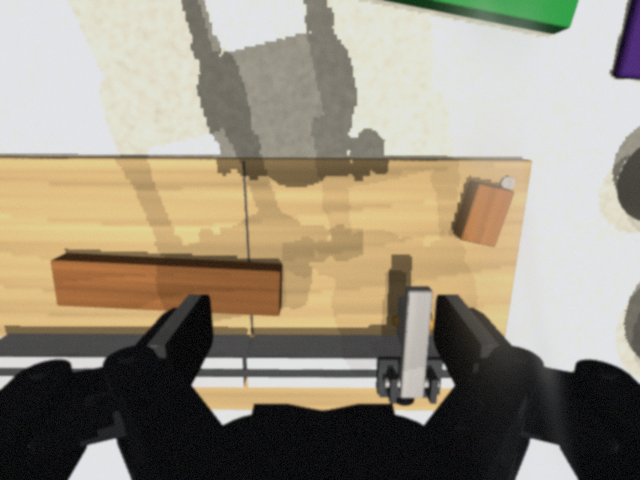

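The leaf is level (76.6 mm all along), and the slat lies at (168,285), undisturbed. Next, go in front of the slat with open fingers.

>>> {"op": "step_arm", "data": {
  "commands": [
    {"fingers":-1,"dx":0,"dy":-0.05,"dz":0.02,"roll":0.3},
    {"fingers":-1,"dx":0,"dy":-0.1,"dz":0.05,"roll":0.3},
    {"fingers":-1,"dx":0,"dy":-0.14,"dz":0.09,"roll":0.3},
    {"fingers":-1,"dx":0,"dy":-0.14,"dz":0.13,"roll":0.3},
    {"fingers":-1,"dx":0,"dy":-0.14,"dz":0.16,"roll":0.3},
    {"fingers":-1,"dx":0,"dy":-0.14,"dz":0.175,"roll":0.3},
    {"fingers":-1,"dx":0,"dy":-0.14,"dz":0.179,"roll":0.3},
    {"fingers":-1,"dx":0,"dy":-0.14,"dz":0.179,"roll":0.3}
  ]
}}

```text
time: 8.05
tool_pos: [0.4596, -0.015, 0.0237]
tcp_rot: [0.022, 3.14, -0.0]
wrist_force: [-0.1, 0.6, 0.2]
width: 0.998
grip_force: 0.0
```

>>> {"op": "step_arm", "data": {
  "commands": [
    {"fingers":-1,"dx":-0.01,"dy":0,"dz":0.0035,"roll":0},
    {"fingers":-1,"dx":-0.02,"dy":0,"dz":0.0035,"roll":0},
    {"fingers":-1,"dx":-0.027,"dy":0,"dz":0.0035,"roll":0},
    {"fingers":-1,"dx":-0.034,"dy":0,"dz":0.0035,"roll":0},
    {"fingers":-1,"dx":-0.041,"dy":0,"dz":0.0035,"roll":0},
    {"fingers":-1,"dx":-0.048,"dy":0,"dz":0.0035,"roll":0},
    {"fingers":-1,"dx":-0.054,"dy":0,"dz":0.0035,"roll":0},
    {"fingers":-1,"dx":-0.058,"dy":0,"dz":0.0035,"roll":0}
  ]
}}

```text
time: 9.05
tool_pos: [0.5172, -0.016, 0.0194]
tcp_rot: [0.023, 3.141, -0.0]
wrist_force: [-0.4, 0.0, -0.8]
width: 0.998
grip_force: 0.3
```

>>> {"op": "step_arm", "data": {
  "commands": [
    {"fingers":-1,"dx":-0.002,"dy":0,"dz":0,"roll":0},
    {"fingers":-1,"dx":-0.004,"dy":0,"dz":0,"roll":0},
    {"fingers":-1,"dx":-0.006,"dy":0,"dz":0,"roll":0},
    {"fingers":-1,"dx":-0.007,"dy":0,"dz":0,"roll":0}
  ]
}}

```text
time: 9.55
tool_pos: [0.5238, -0.0161, 0.0194]
tcp_rot: [0.023, 3.141, 0.0]
wrist_force: [0.3, -0.2, -0.1]
width: 1.001
grip_force: 0.3
```

```bash
python3 snap.py wrist w5; python3 meas.py w5;python3 snap.py top t5; python3 meas.py t5
```

```text
9.55 [ 0.52383058 -0.01607048  0.01944778] [2.28167142e-02 3.14133620e+00 1.27720015e-06] [ 0.2678034  -0.19613721 -0.09480736]
slat z 0.040682738454369406 ((547.8253784179688, -17.09686279296875), (100.7359619140625, 37.30522155761719), 89.01486206054688)
[[528.2999877929688, -67.0999984741211], [565.5999755859375, -67.80000305175781], [567.2999877929688, 32.900001525878906], [530.0, 33.599998474121094]]
9.6 [ 0.52394801 -0.01606714  0.01949247] [ 2.27832498e-02  3.14118757e+00 -1.30278033e-06] [-0.2432613  -0.59271977  0.96673002]
slat z 0.03907861822339709 ((457.01617431640625, 261.70709228515625), (31.032800674438477, 42.292755126953125), 89.45695495605469)
[[435.70001220703125, 246.39999389648438], [478.0, 246.0], [478.29998779296875, 277.0], [436.0, 277.3999938964844]]
```

>>> {"op": "step_arm", "data": {
  "commands": [
    {"fingers":-1,"dx":-0.001,"dy":0,"dz":0,"roll":0},
    {"fingers":-1,"dx":-0.002,"dy":0,"dz":0,"roll":0},
    {"fingers":-1,"dx":-0.003,"dy":0,"dz":0,"roll":0}
  ]
}}

```text
time: 10.02
tool_pos: [0.5267, -0.0161, 0.0195]
tcp_rot: [-0.023, -3.141, -0.0]
wrist_force: [-1.6, 0.0, 2.0]
width: 0.999
grip_force: 0.7
```

View pics/w5.png

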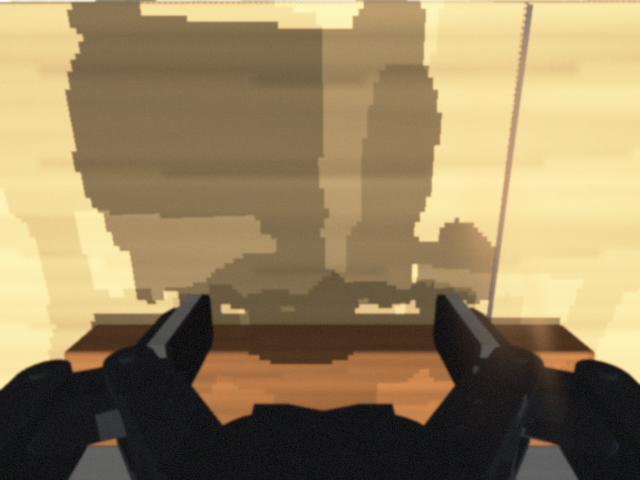

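The slat's front top edge runs level at row 350 between (68,352) and (592,352). Its rear edge at row 445 is next to the fence, so it is nearly against it. Continue gently.

>>> {"op": "step_arm", "data": {
  "commands": [
    {"fingers":-1,"dx":-0.001,"dy":0,"dz":0,"roll":0},
    {"fingers":-1,"dx":-0.0015,"dy":0,"dz":0,"roll":0},
    {"fingers":-1,"dx":-0.0015,"dy":0,"dz":0,"roll":0}
  ]
}}

```text
time: 10.4
tool_pos: [0.527, -0.0161, 0.0193]
tcp_rot: [-0.022, -3.139, 0.0]
wrist_force: [-5.0, -1.1, 4.4]
width: 1.001
grip_force: 2.6
```

>>> {"op": "step_arm", "data": {
  "commands": [
    {"fingers":-1,"dx":0.015,"dy":0,"dz":0,"roll":0},
    {"fingers":-1,"dx":0.025,"dy":0,"dz":-0.03,"roll":0},
    {"fingers":1,"dx":0.02,"dy":-0.05,"dz":-0.07,"roll":0},
    {"fingers":1,"dx":0,"dy":-0.1,"dz":-0.07,"roll":0},
    {"fingers":1,"dx":-0.026,"dy":-0.14,"dz":-0.06,"roll":0},
    {"fingers":1,"dx":-0.026,"dy":-0.14,"dz":-0.06,"roll":0},
    {"fingers":1,"dx":-0.026,"dy":-0.14,"dz":-0.06,"roll":0},
    {"fingers":1,"dx":-0.026,"dy":-0.14,"dz":-0.06,"roll":0}
  ]
}}

```text
time: 11.4
tool_pos: [0.5513, -0.1553, 0.0793]
tcp_rot: [-0.021, -3.141, -0.001]
wrist_force: [-0.8, 0.6, -0.9]
width: -0.002
grip_force: 0.0
```

```bash
python3 snap.py top t6; python3 - <<'E'
from h import *
import pickle
s,c,p,d=pickle.load(open('pics/t6.pkl','rb'));h=cv2.cvtColor(p,cv2.COLOR_BGR2HSV)
m=np.zeros((480,640),np.uint8);m[205:248,280:380]=((h[205:248,280:380,1]>115)&(h[205:248,280:380,0]<15))*255
k=max(cv2.findContours(m,0,1)[0],key=cv2.contourArea);W=plane(c,k[:,0],.04)[:,:2].astype(np.float32)*1000
b=cv2.minAreaRect(W);print(b,cv2.boxPoints(b).round(1).tolist())
cv2.imwrite('pics/t6c.png',cv2.resize(p[170:280,205:400],None,fx=4,fy=4,interpolation=2))
E
```

```text
11.4 [ 0.55133732 -0.15534585  0.07929102] [-2.13475987e-02 -3.14095955e+00 -6.74412249e-04] [-0.84840033  0.61484116 -0.92221214]
((554.9093627929688, -8.018791198730469), (186.716796875, 45.48128128051758), 89.42928314208984) [[531.2000122070312, -101.0999984741211], [576.7000122070312, -101.5999984741211], [578.5999755859375, 85.0999984741211], [533.0999755859375, 85.5999984741211]]
```

View pics/t6c.png

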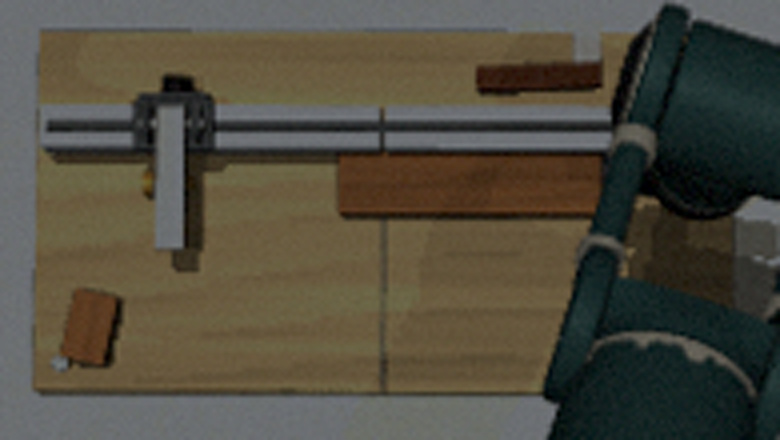

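The crop shows the slat flush along the fence at (470,183) and the stop down at (170,190). Next, descend behind its -y end and push along.

>>> {"op": "step_arm", "data": {
  "commands": [
    {"fingers":1,"dx":0,"dy":0,"dz":0.025,"roll":0},
    {"fingers":1,"dx":0,"dy":0,"dz":0.045,"roll":0},
    {"fingers":1,"dx":0,"dy":0.005,"dz":0.051,"roll":0},
    {"fingers":1,"dx":0,"dy":0.015,"dz":0.051,"roll":0},
    {"fingers":1,"dx":0,"dy":0.024,"dz":0.051,"roll":0},
    {"fingers":1,"dx":-0.001,"dy":0.03,"dz":0.051,"roll":0},
    {"fingers":1,"dx":-0.001,"dy":0.037,"dz":0.051,"roll":0},
    {"fingers":1,"dx":-0.001,"dy":0.045,"dz":0.051,"roll":0}
  ]
}}

```text
time: 12.45
tool_pos: [0.5542, -0.1117, 0.0291]
tcp_rot: [0.022, 3.141, -0.002]
wrist_force: [-1.4, -4.2, 3.1]
width: -0.002
grip_force: 2.2
```

>>> {"op": "step_arm", "data": {
  "commands": [
    {"fingers":1,"dx":0,"dy":0.008,"dz":0,"roll":0},
    {"fingers":1,"dx":0,"dy":0.016,"dz":0,"roll":0},
    {"fingers":1,"dx":-0.001,"dy":0.024,"dz":0,"roll":0},
    {"fingers":1,"dx":-0.001,"dy":0.032,"dz":0,"roll":0},
    {"fingers":1,"dx":-0.001,"dy":0.04,"dz":0,"roll":0},
    {"fingers":1,"dx":-0.002,"dy":0.048,"dz":0,"roll":0},
    {"fingers":1,"dx":-0.002,"dy":0.055,"dz":0,"roll":0},
    {"fingers":1,"dx":-0.002,"dy":0.06,"dz":0,"roll":0}
  ]
}}

```text
time: 13.45
tool_pos: [0.5552, -0.0533, 0.0289]
tcp_rot: [-0.02, -3.138, 0.005]
wrist_force: [-7.9, -12.8, 9.4]
width: -0.002
grip_force: 7.3
```

```bash
python3 snap.py top t7; python3 - <<'E'
from h import *
import pickle
s,c,p,d=pickle.load(open('pics/t7.pkl','rb'));h=cv2.cvtColor(p,cv2.COLOR_BGR2HSV)
m=np.zeros((480,640),np.uint8);m[205:248,254:380]=((h[205:248,254:380,1]>115)&(h[205:248,254:380,0]<15))*255
k=max(cv2.findContours(m,0,1)[0],key=cv2.contourArea);W=plane(c,k[:,0],.04)[:,:2].astype(np.float32)*1000
b=cv2.minAreaRect(W);print(b,cv2.boxPoints(b).round(1).tolist())
E
```

```text
13.45 [ 0.55515594 -0.05328923  0.02893595] [-0.02027301 -3.13825908  0.00537886] [ -7.86936981 -12.79297226   9.44891693]
((557.2955932617188, 89.56350708007812), (133.12966918945312, 42.671119689941406), 89.43711853027344) [[535.2999877929688, 23.200000762939453], [578.0, 22.799999237060547], [579.2999877929688, 155.89999389648438], [536.5999755859375, 156.3000030517578]]
```

>>> {"op": "step_arm", "data": {
  "commands": [
    {"fingers":1,"dx":0,"dy":-0.004,"dz":0,"roll":0},
    {"fingers":1,"dx":0.003,"dy":-0.006,"dz":-0.002,"roll":0},
    {"fingers":1,"dx":0.003,"dy":-0.006,"dz":-0.002,"roll":0},
    {"fingers":1,"dx":0.003,"dy":-0.003,"dz":-0.002,"roll":0},
    {"fingers":1,"dx":0.003,"dy":0,"dz":-0.002,"roll":0},
    {"fingers":1,"dx":0.003,"dy":0.003,"dz":-0.002,"roll":0},
    {"fingers":1,"dx":0.003,"dy":0.006,"dz":-0.002,"roll":0}
  ]
}}

```text
time: 14.38
tool_pos: [0.5537, -0.0453, 0.0304]
tcp_rot: [-0.023, -3.141, 0.0]
wrist_force: [-1.6, 0.1, -1.1]
width: 0.003
grip_force: 0.3
```

>>> {"op": "step_arm", "data": {
  "commands": [
    {"fingers":1,"dx":0,"dy":0.003,"dz":0,"roll":0},
    {"fingers":1,"dx":0,"dy":0.006,"dz":0,"roll":0},
    {"fingers":1,"dx":0,"dy":0.009,"dz":0,"roll":0},
    {"fingers":1,"dx":0,"dy":0.011,"dz":0,"roll":0},
    {"fingers":1,"dx":0,"dy":0.013,"dz":0,"roll":0},
    {"fingers":1,"dx":0,"dy":0.015,"dz":0,"roll":0}
  ]
}}

```text
time: 15.12
tool_pos: [0.554, -0.0304, 0.0305]
tcp_rot: [-0.023, -3.141, 0.0]
wrist_force: [0.3, -0.5, -0.1]
width: -0.001
grip_force: 0.3
```

```bash
python3 snap.py top t8; python3 - <<'E'
from h import *
import pickle
s,c,p,d=pickle.load(open('pics/t8.pkl','rb'));h=cv2.cvtColor(p,cv2.COLOR_BGR2HSV)
m=np.zeros((480,640),np.uint8);m[205:248,254:380]=((h[205:248,254:380,1]>115)&(h[205:248,254:380,0]<15))*255
k=max(cv2.findContours(m,0,1)[0],key=cv2.contourArea);W=plane(c,k[:,0],.04)[:,:2].astype(np.float32)*1000
b=cv2.minAreaRect(W);print(b,cv2.boxPoints(b).round(1).tolist())
cv2.imwrite('pics/t8c.png',cv2.resize(p[170:280,205:400],None,fx=4,fy=4,interpolation=2))
E
```

```text
15.125 [ 0.55397788 -0.03041629  0.03046053] [-2.28862072e-02 -3.14146999e+00  2.21807933e-05] [ 0.29405132 -0.52020703 -0.11212592]
((558.7669677734375, 116.30044555664062), (135.6957244873047, 45.4968147277832), 89.62562561035156) [[535.5999755859375, 48.599998474121094], [581.0999755859375, 48.29999923706055], [582.0, 184.0], [536.5, 184.3000030517578]]
```

View pics/t8c.png

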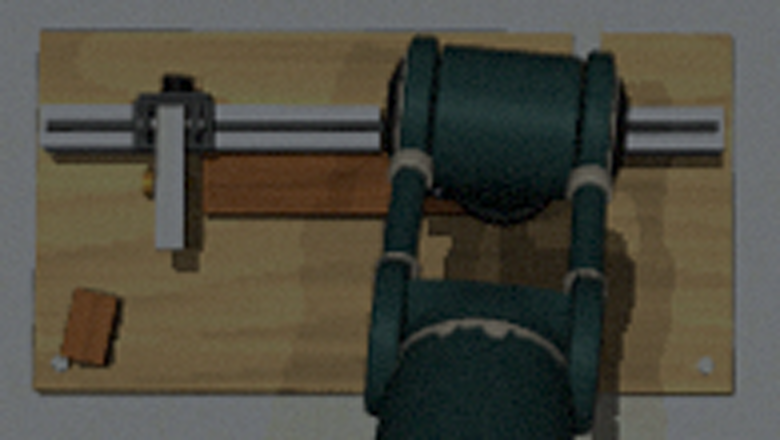

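The crop shows the slat flush along the fence, its end at (205,183), just short of the foot. Creep in.

>>> {"op": "step_arm", "data": {
  "commands": [
    {"fingers":1,"dx":0,"dy":0.0005,"dz":0,"roll":0},
    {"fingers":1,"dx":0,"dy":0.001,"dz":0,"roll":0},
    {"fingers":1,"dx":0,"dy":0.0015,"dz":0,"roll":0}
  ]
}}

```text
time: 15.55
tool_pos: [0.554, -0.0291, 0.0304]
tcp_rot: [-0.023, -3.141, 0.0]
wrist_force: [-0.8, -0.5, 0.5]
width: -0.001
grip_force: 0.3
```

>>> {"op": "step_arm", "data": {
  "commands": [
    {"fingers":1,"dx":0,"dy":0.0005,"dz":0,"roll":0},
    {"fingers":1,"dx":0,"dy":0.001,"dz":0,"roll":0}
  ]
}}

```text
time: 15.8
tool_pos: [0.554, -0.028, 0.0305]
tcp_rot: [-0.023, -3.141, 0.0]
wrist_force: [-0.2, 0.1, -0.1]
width: 0.003
grip_force: 0.3
```

>>> {"op": "step_arm", "data": {
  "commands": [
    {"fingers":1,"dx":0,"dy":0.0005,"dz":0,"roll":0},
    {"fingers":1,"dx":0,"dy":0.001,"dz":0,"roll":0},
    {"fingers":1,"dx":0,"dy":0.0015,"dz":0,"roll":0}
  ]
}}

```text
time: 16.18
tool_pos: [0.554, -0.0265, 0.0304]
tcp_rot: [-0.023, -3.141, 0.0]
wrist_force: [0.4, -0.2, 0.5]
width: -0.001
grip_force: 0.3
```

>>> {"op": "step_arm", "data": {
  "commands": [
    {"fingers":1,"dx":0,"dy":0.0005,"dz":0,"roll":0},
    {"fingers":1,"dx":0,"dy":0.001,"dz":0,"roll":0},
    {"fingers":1,"dx":0,"dy":0.0015,"dz":0,"roll":0}
  ]
}}

```text
time: 16.55
tool_pos: [0.5541, -0.025, 0.0304]
tcp_rot: [-0.023, -3.141, 0.0]
wrist_force: [-0.1, -0.9, -0.3]
width: 0.005
grip_force: 0.4
```

>>> {"op": "step_arm", "data": {
  "commands": [
    {"fingers":1,"dx":0,"dy":0.0005,"dz":0,"roll":0},
    {"fingers":1,"dx":0,"dy":0.001,"dz":0,"roll":0},
    {"fingers":1,"dx":0,"dy":0.0015,"dz":0,"roll":0}
  ]
}}

```text
time: 16.92
tool_pos: [0.5541, -0.0236, 0.0304]
tcp_rot: [-0.023, -3.141, 0.0]
wrist_force: [-0.5, -2.5, -0.2]
width: -0.003
grip_force: 1.0
```

>>> {"op": "step_arm", "data": {
  "commands": [
    {"fingers":1,"dx":0,"dy":0.0005,"dz":0,"roll":0},
    {"fingers":1,"dx":0,"dy":0.0005,"dz":0,"roll":0}
  ]
}}

```text
time: 17.18
tool_pos: [0.5541, -0.0235, 0.0304]
tcp_rot: [-0.023, -3.141, 0.001]
wrist_force: [-0.8, -4.1, -1.1]
width: -0.0
grip_force: 1.8
```

>>> {"op": "step_arm", "data": {
  "commands": [
    {"fingers":1,"dx":0,"dy":0.0004,"dz":0,"roll":0},
    {"fingers":1,"dx":0,"dy":0.0004,"dz":0,"roll":0},
    {"fingers":1,"dx":0,"dy":0.0004,"dz":0,"roll":0}
  ]
}}

```text
time: 17.55
tool_pos: [0.5541, -0.0233, 0.0305]
tcp_rot: [-0.022, -3.141, 0.002]
wrist_force: [-0.3, -5.4, -0.5]
width: -0.0
grip_force: 2.5
```

>>> {"op": "step_arm", "data": {
  "commands": [
    {"fingers":1,"dx":0,"dy":0.0002,"dz":0,"roll":0},
    {"fingers":1,"dx":0,"dy":0.0002,"dz":0,"roll":0},
    {"fingers":1,"dx":0,"dy":0.0002,"dz":0,"roll":0},
    {"fingers":1,"dx":0,"dy":0.0002,"dz":0,"roll":0},
    {"fingers":1,"dx":0,"dy":0.0002,"dz":0,"roll":0},
    {"fingers":1,"dx":0,"dy":0.0002,"dz":0,"roll":0},
    {"fingers":1,"dx":0,"dy":0.0002,"dz":0,"roll":0},
    {"fingers":1,"dx":0,"dy":0.0002,"dz":0,"roll":0}
  ]
}}

```text
time: 18.55
tool_pos: [0.5541, -0.0233, 0.0305]
tcp_rot: [-0.022, -3.141, 0.002]
wrist_force: [-0.1, -6.0, -0.3]
width: 0.001
grip_force: 2.8
```

```bash
python3 snap.py side s9; python3 - <<'E'
import cv2
p=cv2.imread('pics/s9.png')[170:290,270:400];cv2.imwrite('pics/s9c.png',cv2.resize(p,None,fx=5,fy=5,interpolation=2))
E
```

```text
18.55 [ 0.554085   -0.02331222  0.03048645] [-2.23565823e-02 -3.14148498e+00  2.00440595e-03] [-0.12223878 -5.96457602 -0.34469465]
```

View pics/s9c.png

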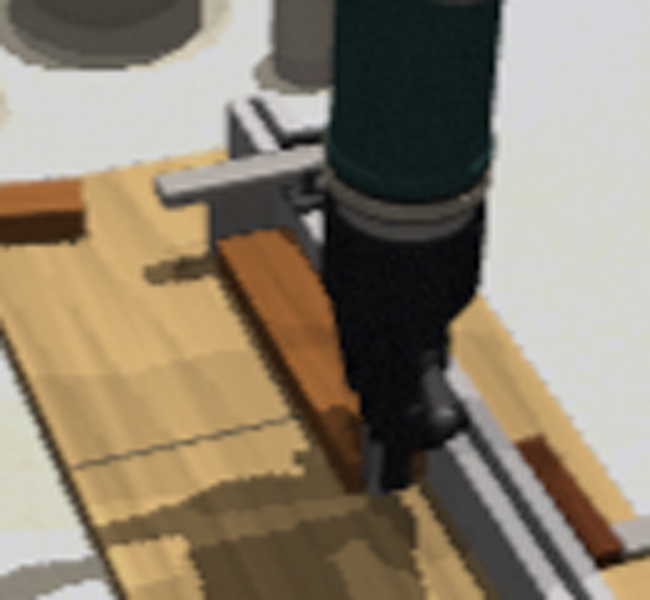

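The slat's end at (255,235) is up against the foot plate, flush with the fence, with the push held at about 6 N. Hold a little longer, then retreat.

>>> {"op": "step_arm", "data": {
  "commands": [
    {"fingers":1,"dx":0,"dy":0,"dz":0,"roll":0},
    {"fingers":1,"dx":0,"dy":0,"dz":0,"roll":0},
    {"fingers":1,"dx":0,"dy":-0.003,"dz":0,"roll":0},
    {"fingers":1,"dx":0,"dy":-0.02,"dz":0,"roll":0},
    {"fingers":1,"dx":0,"dy":-0.04,"dz":-0.02,"roll":0},
    {"fingers":1,"dx":0.01,"dy":-0.03,"dz":-0.06,"roll":0},
    {"fingers":-0.4,"dx":0.034,"dy":0.02,"dz":-0.1,"roll":0},
    {"fingers":-0.4,"dx":0.034,"dy":0.07,"dz":-0.1,"roll":0}
  ]
}}

```text
time: 19.6
tool_pos: [0.5229, 0.0479, 0.1342]
tcp_rot: [0.028, 3.135, 0.001]
wrist_force: [1.5, 0.9, -0.2]
width: 0.42
grip_force: 0.0
```

>>> {"op": "step_arm", "data": {
  "commands": [
    {"fingers":-0.4,"dx":0,"dy":0.05,"dz":0,"roll":0},
    {"fingers":-0.4,"dx":0,"dy":0.1,"dz":0,"roll":0},
    {"fingers":-0.4,"dx":0,"dy":0.152,"dz":0,"roll":0},
    {"fingers":-0.4,"dx":0,"dy":0.152,"dz":0,"roll":0},
    {"fingers":-0.4,"dx":0,"dy":0.152,"dz":0,"roll":0}
  ]
}}

```text
time: 20.23
tool_pos: [0.5233, 0.1995, 0.1303]
tcp_rot: [-0.022, -3.141, 0.001]
wrist_force: [-0.1, 0.0, -0.3]
width: 0.696
grip_force: 0.0
```

>>> {"op": "step_arm", "data": {
  "commands": [
    {"fingers":-0.4,"dx":0.003,"dy":0,"dz":0.03,"roll":0},
    {"fingers":-0.4,"dx":0.003,"dy":0,"dz":0.055,"roll":0},
    {"fingers":-0.4,"dx":0.003,"dy":0,"dz":0.072,"roll":0},
    {"fingers":-0.4,"dx":0.003,"dy":0,"dz":0.08,"roll":0},
    {"fingers":-0.4,"dx":0.003,"dy":0,"dz":0.08,"roll":0}
  ]
}}

```text
time: 20.85
tool_pos: [0.5203, 0.1995, 0.0502]
tcp_rot: [-0.024, -3.141, 0.0]
wrist_force: [0.2, -0.4, -0.2]
width: 0.7
grip_force: 0.0
```

>>> {"op": "step_arm", "data": {
  "commands": [
    {"fingers":1,"dx":0,"dy":0,"dz":0,"roll":0},
    {"fingers":1,"dx":0,"dy":0,"dz":0,"roll":0},
    {"fingers":1,"dx":0,"dy":0,"dz":0,"roll":0},
    {"fingers":1,"dx":0,"dy":0,"dz":0,"roll":0},
    {"fingers":1,"dx":0,"dy":0,"dz":0,"roll":0}
  ]
}}

```text
time: 21.48
tool_pos: [0.521, 0.2005, 0.0514]
tcp_rot: [0.023, 3.14, 0.001]
wrist_force: [-1.3, 0.6, 5.6]
width: 0.221
grip_force: 29.1
```

>>> {"op": "step_arm", "data": {
  "commands": [
    {"fingers":1,"dx":-0.001,"dy":0,"dz":-0.0115,"roll":0},
    {"fingers":1,"dx":-0.0035,"dy":0,"dz":-0.023,"roll":0},
    {"fingers":1,"dx":-0.0075,"dy":0,"dz":-0.0335,"roll":0},
    {"fingers":1,"dx":-0.0135,"dy":0,"dz":-0.044,"roll":0},
    {"fingers":1,"dx":-0.021,"dy":0,"dz":-0.053,"roll":0},
    {"fingers":1,"dx":-0.0295,"dy":0,"dz":-0.0605,"roll":0},
    {"fingers":1,"dx":-0.0355,"dy":0,"dz":-0.065,"roll":0},
    {"fingers":1,"dx":-0.0425,"dy":0,"dz":-0.069,"roll":0}
  ]
}}

```text
time: 22.48
tool_pos: [0.559, 0.1999, 0.1185]
tcp_rot: [-0.023, -3.133, 0.0]
wrist_force: [-7.4, 5.2, -1.1]
width: 0.228
grip_force: 26.5
```

>>> {"op": "step_arm", "data": {
  "commands": [
    {"fingers":1,"dx":-0.007,"dy":0,"dz":-0.003,"roll":0},
    {"fingers":1,"dx":-0.0145,"dy":0,"dz":-0.0055,"roll":0},
    {"fingers":1,"dx":-0.022,"dy":0,"dz":-0.0075,"roll":0},
    {"fingers":1,"dx":-0.026,"dy":0,"dz":-0.008,"roll":0},
    {"fingers":1,"dx":-0.026,"dy":0,"dz":-0.008,"roll":0}
  ]
}}

```text
time: 23.1
tool_pos: [0.5865, 0.1995, 0.1276]
tcp_rot: [-0.023, -3.136, -0.0]
wrist_force: [-5.8, 3.6, 1.8]
width: 0.227
grip_force: 26.9
```

>>> {"op": "step_arm", "data": {
  "commands": [
    {"fingers":-0.5,"dx":0,"dy":0,"dz":0,"roll":0},
    {"fingers":-0.5,"dx":0,"dy":0,"dz":0,"roll":0},
    {"fingers":-0.5,"dx":0,"dy":0,"dz":0,"roll":0},
    {"fingers":-0.5,"dx":0,"dy":0,"dz":0,"roll":0},
    {"fingers":-0.5,"dx":0,"dy":0,"dz":-0.04,"roll":0},
    {"fingers":-0.5,"dx":0,"dy":0,"dz":-0.09,"roll":0},
    {"fingers":-0.5,"dx":0.05,"dy":0,"dz":-0.13,"roll":0},
    {"fingers":-0.5,"dx":0.11,"dy":-0.03,"dz":-0.15,"roll":0}
  ]
}}

```text
time: 24.1
tool_pos: [0.4868, 0.1752, 0.2781]
tcp_rot: [0.021, 3.137, 0.003]
wrist_force: [0.4, 0.0, -0.2]
width: 0.751
grip_force: 0.0
```

>>> {"op": "step_arm", "data": {
  "commands": [
    {"fingers":-1,"dx":0.03,"dy":-0.04,"dz":0,"roll":0},
    {"fingers":-1,"dx":0.03,"dy":-0.05,"dz":0,"roll":0},
    {"fingers":-1,"dx":0.03,"dy":-0.05,"dz":0,"roll":0},
    {"fingers":-1,"dx":0.03,"dy":-0.05,"dz":0,"roll":0}
  ]
}}

```text
time: 24.6
tool_pos: [0.4561, 0.1252, 0.2747]
tcp_rot: [-0.023, -3.141, -0.001]
wrist_force: [-0.5, 1.0, 0.3]
width: 1.003
grip_force: 0.0
```

```bash
python3 snap.py wrist w10; python3 meas.py w10; python3 - <<'E'
from h import *
import pickle
s,c,p,d=pickle.load(open('pics/w10.pkl','rb'));P=cloud(c,d)*1000
m=(P[...,2]>130)&(P[...,2]<170)&(np.abs(P[...,1]-199)<15)&(P[...,0]>520);q=P[m];print(len(q),np.median(q,0),np.percentile(q,98,axis=0),q.min(0))
E
```

```text
24.6 [0.45606402 0.12518788 0.27472121] [-2.30785058e-02 -3.14133049e+00 -5.26975420e-04] [-0.52698425  0.97343586  0.25386282]
slat z 0.04055810446280539 ((558.053955078125, 88.33576965332031), (198.25633239746094, 45.405418395996094), 89.02584838867188)
[[533.7000122070312, -10.399999618530273], [579.0999755859375, -11.199999809265137], [582.4000244140625, 187.10000610351562], [537.0, 187.8000030517578]]
622 [574.7799229  197.10785861 153.31801518] [581.9462189  207.83555884 157.07077086] [570.06127899 188.73148098 130.00805077]
```

View pics/w10.png

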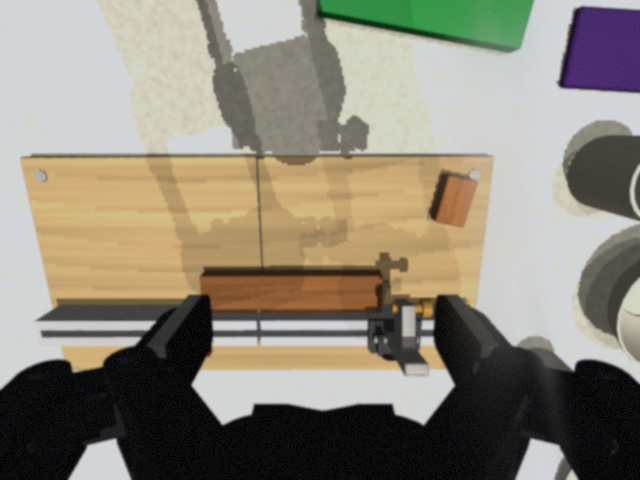

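The leaf stands up at (410,345), at about 1.32 rad. The slat at (290,290) is flush on the fence with its end at y ≈ 187 mm, and the bystanders are untouched. Handing in.

```bash
python3 -c "
from workcell import *
print(finish_job())"
```

```text
the job is handed in; nothing more can be done
None
```

The job is handed in with no verdict returned: the slat was gauged against the stop screw at about 6 N for a second, the stop is back up at about 1.32 rad, and the slat lies along the fence to within camera accuracy; on the way along the fence the push briefly read 13–18 N while the slat was still 30 mm short of the stop.

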